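# Hold the vent position on a bayonet barrel lid

## Task

Fit the orange bayonet lid into the mouth of the clear pet-treat barrel, pointers at the green marks, until its disc sits flush on the neck. Twist it clockwise (seen from above) halfway to the lock, so that its pointers stand at the yellow vent marks, never as far as the red lock catch. The lid springs back if let go, so finish while still gripping it and holding it steady at the yellow marks, with the bin, bell cage, dumbbell toy and bowl left where they are.

Things in the scene. Friction and masses are not known exactly. Their poses are not given: they have to be found in the camera images.
- lid: Loose orange bayonet lid, 0.12 kg, lying handle-up. Origin: centre of the plug's underside; z up. Plug 71 mm dia, z 0-14.5 mm. Two lugs along +x and -x reach 44 mm from the axis, 14 mm wide (y), z 0-6 mm. Disc 100 mm dia, z 14.5-20.5 mm; black pointers on its edge at +x and -x reach 57 mm from the axis. The same after a half turn: either lug fits either slot.
- lid_grip (a point): Middle of the lid's black grip bar, on the lid's axis 36.5 mm above its origin; axes as the lid's. The bar is 64 mm along x, 18 mm thick along y, and stands from 20.5 to 52.5 mm above the lid's origin; grip it across y from above.
- barrel: Clear acrylic barrel, 116 mm dia, 140 mm high, fixed on a 150 x 130 mm foot plate. Origin: centre of its underside; z up. White neck flange 6 mm thick, top level with the mouth, bore 76 mm dia, two lug slots along +x and -x, 20 mm wide, to 48 mm from the axis. Green entry marks outside the rim at +x and -x; yellow vent marks 45 degrees clockwise of each, seen from above.
- barrel_mouth (a point): Centre of the barrel's mouth at the flange's top; axes as the barrel's. The lid goes straight down with its x along the barrel's x (either way round); seated, its disc rests on the flange and its origin is 14.5 mm below this point. It turns only clockwise, and once turned lifts at most 2.5 mm. Full lock is 90 degrees from entry.
- lock_catch (a point): Red sprung lock catch on the rim, 78 degrees clockwise of the barrel's +x seen from above, its post 10 mm thick, 7 mm higher than the mouth. A lid pointer meets it at about 70 degrees of turn. This point is the middle of the post at mouth height.
- collar (a joint): Turn of the blue spring collar in the neck that the lid's lugs carry round: 0 rad at entry, growing clockwise seen from above, stop at 1.57. Its spring turns it back to 0 with 0.04 N m at entry, 0.10 N m at halfway. The lugs have 3.5 mm play each side in it, so the lid turns about 0.08 rad before it follows: with the lid at the yellow marks it reads about 0.70.
- bin: Grey tilt-out plastic storage bin, 150 x 170 x 160 mm, bystander; origin under its centre.
- bell_cage: Round steel wire cage with a brass bell inside, 84 mm diameter, 112 mm high, bystander; origin under its centre.
- dumbbell: Red wooden dumbbell toy, 140 mm long along its y, 48 mm high, bystander; origin under its centre.
- bowl: Small blue ceramic bowl, 100 mm diameter, 45 mm high, bystander; origin under its centre.

How it is judged:
By the outcome, as a careful person would: the job done as asked, in the order asked, and still so for the second after the job is handed in, while the arm keeps its last pose, push and grip.
It also fails if it takes over 40 s, if anything falls off the work surface, if the arm or the gripper's body presses on something with over 40 N, if the wrist force passes 120 N, or if a joint passes its speed limit or range.

## Robot

A 6-joint arm with a two-finger parallel gripper is mounted at the origin on the work surface. World frame = base frame: x ahead of the robot, y to its left, z up, the work surface at z = 0. Lengths are in m, angles in degrees, forces in N, time in s.
With the tool pointing down it reaches from about 0.25 to 0.8 m from the base axis. Payload 3.9 kg.
Tool frame: the origin (TCP) lies between the finger pads; the fingertips stand 19 mm ahead of it and the grasp point (between the pads) is the TCP (bot.tip_extent is the distance from the TCP to the fingertips, in m); z points along the fingers, y is the line along which they close (so a half turn about z gives the same grasp; the last joint's range is limited). The gripper opens to 85 mm and grips with 20 to 120 N. Pads are 22 mm wide; open, the fingers measure 114 mm over their backs; the gripper's body (76 mm by 85 mm) begins 54 mm behind the grasp point. The pads swing forward as they close: fully open they stand 13 mm farther back than shut.
Start: joints at [0, 14.897, -7.913, 67.191, 0, 90], TCP at [0.525, -0, 0.25] pointing down, gripper open.
Joint ranges: [-159.42, 159.42], [-47.68, 98.78], [-73.54, 78.23], [-108.79, 121.32], [-90, 84.71], [-180, 180]. Speed limits (degrees/s): [147.25, 147.25, 180, 180, 180, 180].

## Interface

Orientations are given as a 3x3 rotation matrix whose columns are the frame's x, y, z axes.
In Python, from station import bot, vision, get_obs gives the robot as it stands (bot), with the cameras (vision) and the readings as plain functions.
- The arm moves only by the tool nudge_tcp, called after ">>>" as name(argument=value, ...), one argument or row to a line, values as JSON. Schema: {"type":"object","properties":{"increments":{"type":"object","properties":{"jaw":{"type":"array","items":{"type":"number"},"minItems":1,"maxItems":5},"sx":{"type":"array","items":{"type":"number"},"minItems":1,"maxItems":5},"sy":{"type":"array","items":{"type":"number"},"minItems":1,"maxItems":5},"sz":{"type":"array","items":{"type":"number"},"minItems":1,"maxItems":5},"rz":{"type":"array","items":{"type":"number"},"minItems":1,"maxItems":5}},"additionalProperties":false,"required":["jaw","sx","sy","sz","rz"]},"squeeze":{"type":"number"},"only":{"type":"string"},"quiet":{"type":"boolean"},"lines":{"type":"string"}},"required":["increments"],"additionalProperties":false}. increments is an object with one list for each field, all of the same length, 1 to 5, a row being the entries at one place: jaw (the finger opening in m), sx, sy, sz (the shift in shares of the most that a row can go, 1 being 62.5 mm), rz (a turn about the tool's z in shares of 60 degrees (1.0 is 60 degrees)); each row shifts and turns the commanded pose from where the row before left it, along the tool's axes as they then stand; what a row does not reach is not made up. A row lasts 1/8 s, in which the tool goes at most 0.0625 m and 10.7 degrees, less where a joint would pass 70% of its speed; a pose out of reach is approached as far as the arm can. The fingers move at their own pace and stop on an object; squeeze is the grip in N (left out, the last holds). Time passes only in rows, so rows that do not move let the fingers close. The tool returns the time, the measured TCP pose, the force, the opening and the grip force at its end. only (a regular expression) keeps the lines of the reply that match it, lines (a string "A,B") keeps lines A to B, and quiet returns only ok. Shift and turn numbers lie between -1 and 1, and a call with a number outside is refused. Input that does not fit is refused with a message, and nothing moves.
- get_obs(): the state, without advancing time (a new reading comes with each control period).
- vision.camera(name): name is "scene" or "side" or "wrist"; returns a dict with "frame" (420x560x3 uint8, red, green, blue), "fov_y" (degrees; the focal length in pixels is half the picture's height over the tangent of half this angle, whatever the lens; pixels are square), "cx", "cy" (the principal point, pixels), "pose" (4x4, takes a point from camera to world coordinates); the wrist camera has in their place "mount" (4x4, takes a point from camera to tool coordinates, whose origin is the TCP and whose axes are the flange's). Camera axes: x right, y up, looking along -z (the intrinsics and any distortion apply to the point x, -y, -z); pixel columns grow to the right and rows downward; lengths in m; the calibration is good to about 2 mm. A picture is of the moment at which its call begins: read the wrist's pose just before it. There is no depth.
- bot.close_job(): hands the job in; it is judged then, once.
The state is a dict: "time_s": time; "joint_pos": joint angles; "qvel": joint speeds; "joint_torque": joint torques, N m; "ee_pos": TCP position; "tcp_rot": TCP orientation; "contact_force": force on the tool from outside, world axes, zero at the start; "wrist_torque": the same for the moment, N m; "grip_width": finger opening in m; "grip_force": force on a finger pad.
Only numpy, scipy, OpenCV 4.12 (cv2) and the standard library are available. Lean on these libraries where they do the work, as an engineer would, in place of code of your own. Each camera call takes 0.05 s, during which the arm holds its last target. There are 200 camera calls.

## Working session

There is one attempt and no reset: what is moved stays moved. The work goes in short steps, Python scripts to look and compute and a tool call to move; the robot and the scene stay as the last step left them, time stands still between calls to the robot, and variables do not carry over. Pictures are saved under pics/ and viewed, at most 10 in all, crops included, and the job is handed in when it is done.

```bash
ls; mkdir -p pics
```

Run:
```python
from station import bot, vision, get_obs
import cv2,numpy as np
o=get_obs();print(o)
for n in("scene","side","wrist"):
    c=vision.camera(n);cv2.imwrite(f"pics/{n}0.png",c["frame"][:,:,::-1]);print(n,{k:(np.round(v,4).tolist() if k!="frame" else 0) for k,v in c.items()})
```

```text
pics
station.py
{'time_s': 0.0, 'joint_pos': array([ 8.80268240e-04,  1.49364535e+01, -7.98507986e+00,  6.71908449e+01,
        1.46499484e-03,  8.99998349e+01]), 'qvel': array([ 0.06965747, -0.0241149 ,  0.00459685,  0.0320562 ,  0.14792704,
       -0.00334475]), 'joint_torque': array([-3.22425103e-04, -4.05677426e+01,  2.53926122e+01,  1.89446745e-02,
       -4.02533055e-05,  2.61086342e-05]), 'ee_pos': array([5.24358072e-01, 1.57625083e-05, 2.49462764e-01]), 'tcp_rot': array([[-1.81957357e-05,  9.99998076e-01, -1.96137003e-03],
       [ 1.00000000e+00,  1.82458619e-05,  2.55388498e-05],
       [ 2.55745876e-05, -1.96136957e-03, -9.99998076e-01]]), 'contact_force': array([-0.65824243, -0.28235079, -0.36955829]), 'wrist_torque': array([ 0.0152281 , -0.01972462,  0.06920507]), 'grip_force': 0.0, 'grip_width': 0.08552966406462974}
scene {'frame': 0, 'fov_y': 56.5999, 'cx': 280.5376, 'cy': 212.6602, 'pose': [[-0.5578, -0.6067, 0.5663, 1.2132], [0.8298, -0.4198, 0.3676, 0.4758], [0.0148, 0.675, 0.7377, 0.8831], [0.0, 0.0, 0.0, 1.0]]}
side {'frame': 0, 'fov_y': 49.0936, 'cx': 274.8729, 'cy': 209.4306, 'pose': [[-0.9928, 0.0469, -0.1105, 0.4947], [-0.1189, -0.5117, 0.8509, 1.1908], [-0.0167, 0.8579, 0.5136, 0.7764], [0.0, 0.0, 0.0, 1.0]]}
wrist {'frame': 0, 'fov_y': 70.5688, 'cx': 278.6142, 'cy': 210.8815, 'mount': [[0.0006, 0.9553, 0.2957, 0.0745], [1.0, -0.0005, -0.0003, 0.0003], [-0.0001, 0.2957, -0.9553, -0.1226], [0.0, 0.0, 0.0, 1.0]]}
```

View pics/scene0.png

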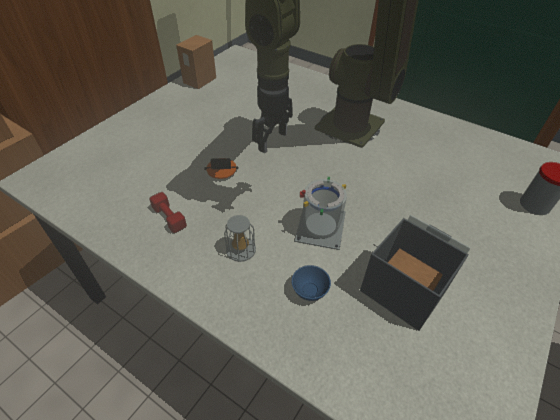

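View pics/side0.png

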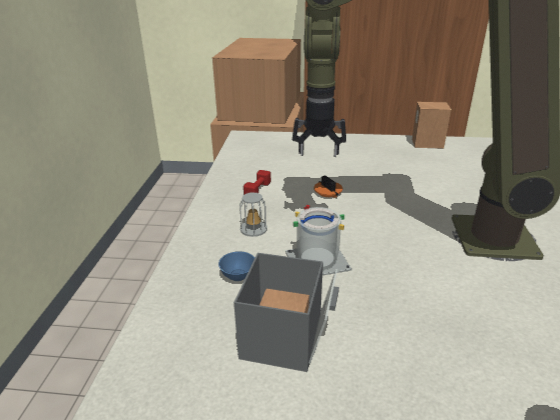

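Scene: lid about (221,168), barrel mouth about (325,195), cage (239,238), dumbbell (168,212). Side: lid (328,187), mouth (318,218). I'll triangulate roughly from these, then use the wrist camera close up.

Create h.py:
```python
import numpy as np,cv2
from station import bot, vision, get_obs
def f(c): return 210/np.tan(np.radians(c["fov_y"])/2)
def P(c,o=None):
    if "pose" in c: return np.array(c["pose"])
    T=np.eye(4);T[:3,:3]=o["tcp_rot"];T[:3,3]=o["ee_pos"];return T@np.array(c["mount"])
def ray(c,T,u,v):
    d=T[:3,:3]@np.array([(u-c["cx"])/f(c),-(v-c["cy"])/f(c),-1]);return T[:3,3],d/np.linalg.norm(d)
def onz(c,T,uv,z):
    p,d=ray(c,T,*uv);return p+d*(z-p[2])/d[2]
def tri(rs):
    A=sum(np.eye(3)-np.outer(d,d) for p,d in rs);b=sum((np.eye(3)-np.outer(d,d))@p for p,d in rs)
    x=np.linalg.solve(A,b);return x,max(np.linalg.norm(np.cross(x-p,d)) for p,d in rs)
def proj(c,T,X):
    q=T[:3,:3].T@(np.array(X)-T[:3,3]);return np.array([c["cx"]-f(c)*q[0]/q[2],c["cy"]+f(c)*q[1]/q[2]])
```

Run:
```python
from h import *
S=vision.camera("scene");D=vision.camera("side")
for n,a,b in(("lid",(221,166),(328,187)),("mouth",(325,194),(319,218)),("cage",(238,224),(253,198)),("dumb",(168,212),(257,183)),("bowl",(311,283),(238,266))):
    print(n,tri([ray(S,P(S),*a),ray(D,P(D),*b)]))
im=[]
for k,(x,y) in(("scene",(171,130)),("scene",(275,160)),("side",(278,150)),("side",(269,190))):
    im.append(cv2.resize(cv2.imread(f"pics/{k}0.png")[y:y+75,x:x+100],(400,300),interpolation=cv2.INTER_CUBIC))
cv2.imwrite("pics/c1.png",np.vstack([np.hstack(im[:2]),np.hstack(im[2:])]))
```

```text
lid (array([ 0.49049082, -0.23508138,  0.0194631 ]), np.float64(0.0023623305830858285))
mouth (array([0.51254315, 0.16398696, 0.13590216]), np.float64(0.0008945932909975775))
cage (array([0.71222314, 0.01788705, 0.10416267]), np.float64(0.00034748008740726876))
dumb (array([ 0.74134717, -0.22969314,  0.02378399]), np.float64(0.0005551601573841449))
bowl (array([0.71692154, 0.25080272, 0.03090226]), np.float64(0.000602500751188279))
```

View pics/c1.png

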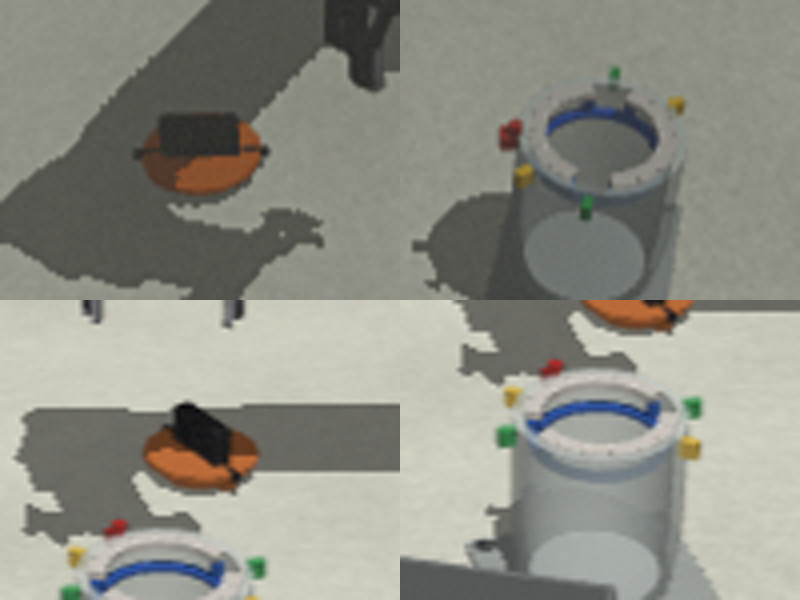

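Crop: lid dry and handle-up, pointers at scene (205,168.5)/(237,168); barrel green marks scene (328.8,178.3)/(321.8,211.8), yellow (344.3,186)/(306,203.5), red (302.5,193.5); side green (342.3,216.8)/(295.8,224.3).

Run:
```python
from h import *
S=vision.camera("scene");D=vision.camera("side")
R=lambda a,b:tri([ray(S,P(S),*a),ray(D,P(D),*b)])
g=[(328.75,178.25),(321.75,211.75)];gs=[(342.25,216.75),(295.75,224.25)]
y=[(344.25,186),(306,203.5)];ys=[(297,214.25),(341.5,227)]
for A,B in((g,gs),(y,ys)):
  for a in A:
    for b in B: x,r=R(a,b);print(a,b,x.round(4),round(r,4))
print("red",R((302.5,193.5),(307,207)))
a=onz(S,P(S),(205.25,168.5),.0175);b=onz(S,P(S),(237.25,167.75),.0175)
print("lid ptr",a,b,np.linalg.norm(a-b),(a+b)/2,np.degrees(np.arctan2(*(b-a)[1::-1])))
```

```text
(328.75, 178.25) (342.25, 216.75) [0.4503 0.1416 0.1319] 0.0017
(328.75, 178.25) (295.75, 224.25) [0.5481 0.1964 0.179 ] 0.0427
(321.75, 211.75) (342.25, 216.75) [0.4791 0.1415 0.0876] 0.0463
(321.75, 211.75) (295.75, 224.25) [0.5708 0.188  0.1295] 0.0004
(344.25, 186) (297, 214.25) [0.5536 0.2353 0.2086] 0.0197
(344.25, 186) (341.5, 227) [0.4528 0.1924 0.1318] 0.0011
(306, 203.5) (297, 214.25) [0.5709 0.1395 0.1311] 0.0011
(306, 203.5) (341.5, 227) [0.4616 0.0794 0.0358] 0.0226
red (array([0.54709806, 0.11316801, 0.13744022]), np.float64(0.0010401906027740764))
lid ptr [ 0.52594945 -0.27401142  0.0175    ] [ 0.46193997 -0.18883342  0.0175    ] 0.10654813527818764 [ 0.49394471 -0.23142242  0.0175    ] 126.92409509413048
```

Barrel: centre about (0.511,0.165), +x at about 21° (red at −56°, which agrees). Lid: about (0.494,−0.231), x axis about 127°. Now moving above the lid.

Units first: shifts go in shares of 62.5 mm and turns go in shares of 60 degrees. So -0.046 m is -0.736, -0.006 m is -0.096.

>>> nudge_tcp(
  increments={"jaw":[0.085, 0.085, 0.085, 0.085, 0.085], "sx":[-0.736, -0.736, -0.736, -0.736, -0.736], "sy":[-0.096, -0.096, -0.096, -0.096, -0.096], "sz":[0, 0, 0, 0, 0], "rz":[0, 0, 0, 0, 0]},
)

```text
time_s: 0.98
ee_pos: [0.4947, -0.2314, 0.2504]
tcp_rot: [[-0.0, 1.0, 0.0], [1.0, 0.0, -0.0], [-0.0, 0.0, -1.0]]
contact_force: [0.4, 0.8, -0.2]
grip_width: 0.0848
grip_force: 0.0
```

>>> nudge_tcp(
  increments={"jaw":[0.085, 0.085, 0.085, 0.085, 0.085], "sx":[0, 0, 0, 0, 0], "sy":[0, 0, 0, 0, 0], "sz":[0, 0, 0, 0, 0], "rz":[-0.1533, -0.1533, -0.1533, -0.1533, 0]},
)

```text
time_s: 1.6
ee_pos: [0.495, -0.23, 0.2503]
tcp_rot: [[-0.598, 0.802, -0.0], [0.802, 0.598, -0.0], [0.0, -0.0, -1.0]]
contact_force: [0.1, -0.6, -0.2]
grip_width: 0.0852
grip_force: 0.0
```

Run:
```python
from h import *
o=get_obs();c=vision.camera("wrist");print(o["joint_pos"].round(1),o["ee_pos"],o["tcp_rot"].round(3))
cv2.imwrite("pics/w1.png",c["frame"][:,:,::-1]);np.savez("w1.npz",T=P(c,o))
T=P(c,o)
for X in((.494,-.2314,.0175),(.494,-.2314,.0525)):print(proj(c,T,X))
```

```text
[-24.9  16.9  -5.   68.   -0.   28.4] [ 0.49496398 -0.23001829  0.25025155] [[-0.598  0.802 -0.   ]
 [ 0.802  0.598 -0.   ]
 [ 0.    -0.    -1.   ]]
[277.5859316  183.48150444]
[277.46757137 190.04589976]
```

View pics/w1.png

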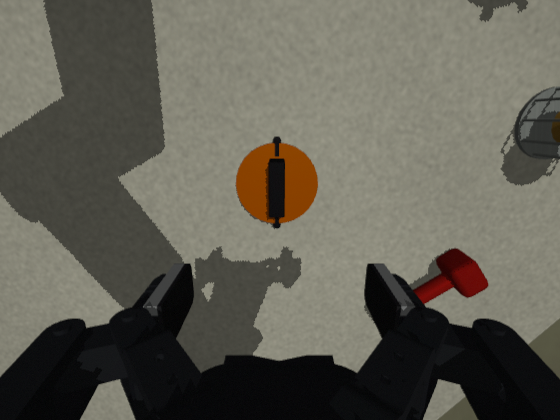

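Wrist view: orange disc centred at (277,183), pointers at (277,140) and (276.5,226), bar vertical, so the yaw is nearly right. Next: descend, take a second view and triangulate.

In the tool's units: 0.025 m is 0.4.

>>> nudge_tcp(
  increments={"jaw":[0.085, 0.085, 0.085, 0.085, 0.085], "sx":[0, 0, 0, 0, 0], "sy":[0, 0, 0, 0, 0], "sz":[0.4, 0.4, 0.4, 0.4, 0], "rz":[0, 0, 0, 0, 0]},
)

```text
time_s: 2.28
ee_pos: [0.4934, -0.2292, 0.1485]
tcp_rot: [[-0.598, 0.802, -0.004], [0.802, 0.598, 0.002], [0.004, -0.002, -1.0]]
contact_force: [-0.1, 0.1, 0.6]
grip_width: 0.0845
grip_force: 0.0
```

Run:
```python
from h import *
o=get_obs();c=vision.camera("wrist")
cv2.imwrite("pics/w2.png",c["frame"][:,:,::-1]);T2=P(c,o);T1=np.load("w1.npz")["T"]
print(o["ee_pos"],o["tcp_rot"][:,0])
def disc(fn):
    h=cv2.cvtColor(cv2.imread(fn),cv2.COLOR_BGR2HSV);m=cv2.inRange(h,(5,150,60),(20,255,255))
    n,l,s,_=cv2.connectedComponentsWithStats(m);k=1+s[1:,4].argmax()
    cs=cv2.findContours((l==k).astype(np.uint8),cv2.RETR_EXTERNAL,cv2.CHAIN_APPROX_NONE)[0]
    hull=cv2.convexHull(np.vstack(cs));e=cv2.fitEllipse(hull);return e
e1,e2=disc("pics/w1.png"),disc("pics/w2.png");print(e1,e2)
x,r=tri([ray(c,T1,*e1[0]),ray(c,T2,*e2[0])]);print(x,r)
print("disc on z .019:",onz(c,T1,e1[0],.0195),onz(c,T2,e2[0],.0195))
im=cv2.imread("pics/w2.png");u,v=map(int,e2[0]);x0,y0=u-100,max(0,v-75);cr=im[y0:y0+150,x0:x0+200];print(x0,y0)
cv2.imwrite("pics/w2c.png",cv2.resize(cr,None,fx=4,fy=4,interpolation=cv2.INTER_CUBIC))
```

```text
[ 0.49338737 -0.229228    0.14853115] [-0.59759772  0.80178609  0.00400384]
((276.3625793457031, 182.7157745361328), (80.20256042480469, 81.4342041015625), 88.9460678100586) ((276.84405517578125, 207.42593383789062), (107.1920394897461, 111.40823364257812), 93.71484375)
[ 0.49354727 -0.23331036  0.00690189] 6.967141918868588e-05
disc on z .019: [ 0.49200336 -0.23118592  0.0195    ] [ 0.4914879  -0.23025051  0.0195    ]
176 132
```

View pics/w2c.png

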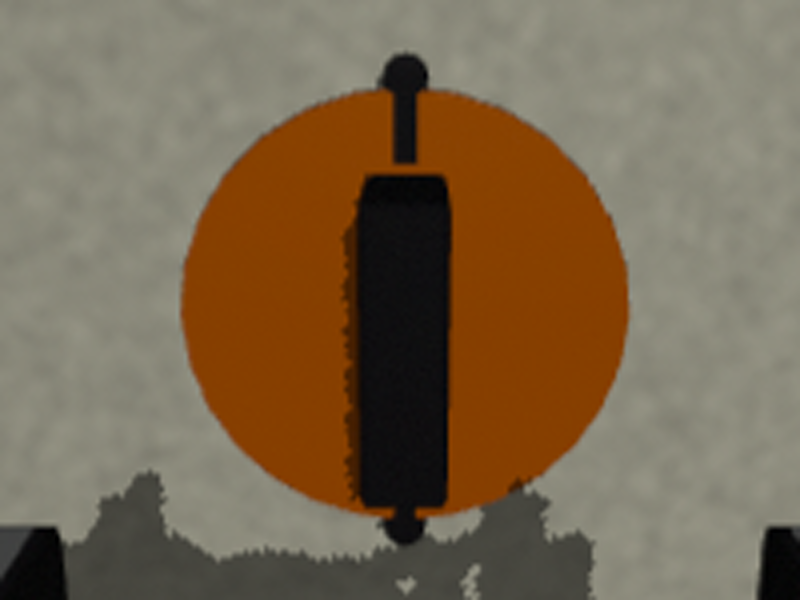

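Second view (crop): pointers at (405,75) and (404,525), so bar and tool x agree within 0.3°; disc centre (276.8,207.4). The lid sits at (0.4918,−0.2308). I keep the TCP at about 0.045 so the fingertips clear the disc (top 0.0205).

In the tool's units: 0.025 m is 0.4, 0.02 m is 0.32.

>>> nudge_tcp(
  increments={"jaw":[0.085, 0.085, 0.085, 0.06, 0.06], "sx":[0, 0, 0, 0, 0], "sy":[-0.032, 0, 0, 0, 0], "sz":[0.4, 0.4, 0.4, 0.32, 0], "rz":[0, 0, 0, 0, 0]},
)

```text
time_s: 2.95
ee_pos: [0.4932, -0.2311, 0.0553]
tcp_rot: [[-0.598, 0.801, -0.001], [0.801, 0.598, 0.0], [0.001, -0.001, -1.0]]
contact_force: [-0.7, 0.1, -0.1]
grip_width: 0.0601
grip_force: 0.0
```

>>> nudge_tcp(
  increments={"jaw":[0.06, 0.06, 0.0, 0, 0], "sx":[0, 0, 0, 0, 0], "sy":[0, 0, 0, 0, 0], "sz":[0.16, 0, 0, 0, 0], "rz":[0, 0, 0, 0, 0]},
  squeeze=60,
)

```text
time_s: 3.58
ee_pos: [0.4939, -0.2314, 0.0459]
tcp_rot: [[-0.599, 0.801, 0.001], [0.801, 0.599, -0.001], [-0.001, 0.001, -1.0]]
contact_force: [-0.6, 0.5, 3.5]
grip_width: 0.017
grip_force: 60.7
```

>>> nudge_tcp(
  increments={"jaw":[0, 0], "sx":[0, 0], "sy":[0, 0], "sz":[0, 0], "rz":[0, 0]},
)

```text
time_s: 3.82
ee_pos: [0.4939, -0.2314, 0.0459]
tcp_rot: [[-0.599, 0.801, 0.001], [0.801, 0.599, -0.001], [-0.001, 0.001, -1.0]]
contact_force: [0.4, 0.6, 6.3]
grip_width: 0.0169
grip_force: 60.8
```

Gripped (17 mm, 60 N). Lift.

In the tool's units: -0.05 m is -0.8, -0.03 m is -0.48.

>>> nudge_tcp(
  increments={"jaw":[0, 0, 0, 0, 0], "sx":[0, 0, 0, 0, 0], "sy":[0, 0, 0, 0, 0], "sz":[-0.32, -0.72, -0.8, -0.72, -0.48], "rz":[0, 0, 0, 0, 0]},
  squeeze=80,
)

```text
time_s: 4.45
ee_pos: [0.4935, -0.2313, 0.237]
tcp_rot: [[-0.599, 0.801, 0.001], [0.801, 0.599, -0.001], [-0.001, 0.001, -1.0]]
contact_force: [-0.5, -0.0, -1.8]
grip_width: 0.0163
grip_force: 78.1
```

>>> nudge_tcp(
  increments={"jaw":[0, 0], "sx":[0, 0], "sy":[0, 0], "sz":[0, 0], "rz":[0, 0]},
)

```text
time_s: 4.7
ee_pos: [0.4925, -0.2308, 0.2337]
tcp_rot: [[-0.599, 0.801, -0.002], [0.801, 0.599, 0.001], [0.002, -0.001, -1.0]]
contact_force: [0.5, 0.3, -1.0]
grip_width: 0.0166
grip_force: 78.1
```

Run:
```python
from h import *
o=get_obs();c=vision.camera("wrist");print(o["ee_pos"],o["tcp_rot"].round(4).tolist(),o["wrist_torque"])
im=c["frame"][:,:,::-1]
cv2.imwrite("pics/w3.png",im)
for X in((0,0,.0254),(.057,0,.029),(-.057,0,.029)):
    M=np.array(c["mount"]);print(proj(c,M,X))
```

```text
[ 0.49251146 -0.23077747  0.23370005] [[-0.599, 0.8007, -0.0024], [0.8007, 0.599, 0.0012], [0.0024, -0.0012, -1.0]] [ 0.03170195 -0.02472342  0.02594033]
[279.07855288 260.6462029 ]
[279.18929004 155.23793854]
[278.97486813 341.40759836]
```

View pics/w3.png

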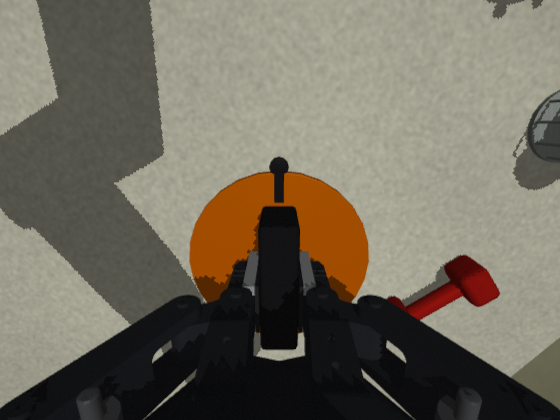

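Pointer tip at (279,157), against an expected (279,155) for a centred grip, so the lid is held square and within about 1 mm. Now moving to a stand-off past the barrel (barrel on the tool's +x side) and turning to its yaw.

In the tool's units: 0.0348 m is 0.5568, 0.0279 m is 0.4464.

>>> nudge_tcp(
  increments={"jaw":[0, 0, 0, 0, 0], "sx":[0.4464, 0.4464, 0.4464, 0.4464, 0.4464], "sy":[0.5568, 0.5568, 0.5568, 0.5568, 0.5568], "sz":[0, 0, 0, 0, 0], "rz":[0, 0, 0, 0, 0]},
  quiet=true,
)

```text
ok
```

>>> nudge_tcp(
  increments={"jaw":[0, 0, 0, 0, 0], "sx":[0.4464, 0.4464, 0.4464, 0.4464, 0.4464], "sy":[0.5568, 0.5568, 0.5568, 0.5568, 0.5568], "sz":[0, 0, 0, 0, 0], "rz":[0, 0, 0, 0, 0]},
)

```text
time_s: 6.0
ee_pos: [0.6041, 0.2018, 0.2328]
tcp_rot: [[-0.599, 0.801, -0.004], [0.801, 0.599, -0.001], [0.001, -0.004, -1.0]]
contact_force: [0.4, -0.5, -1.0]
grip_width: 0.0169
grip_force: 78.4
```

>>> nudge_tcp(
  increments={"jaw":[0, 0, 0, 0, 0], "sx":[0, 0, 0, 0, 0], "sy":[0, 0, 0, 0, 0], "sz":[0, 0, 0, 0, 0], "rz":[-0.155, -0.155, -0.155, -0.155, -0.155]},
  quiet=true,
)

```text
ok
```

>>> nudge_tcp(
  increments={"jaw":[0, 0, 0, 0, 0], "sx":[0, 0, 0, 0, 0], "sy":[0, 0, 0, 0, 0], "sz":[0, 0, 0, 0, 0], "rz":[-0.155, -0.155, -0.1517, 0, 0]},
)

```text
time_s: 7.25
ee_pos: [0.6044, 0.2005, 0.2341]
tcp_rot: [[-0.934, -0.356, -0.002], [-0.356, 0.934, -0.001], [0.002, 0.0, -1.0]]
contact_force: [-0.1, 0.3, -0.7]
grip_width: 0.0167
grip_force: 78.5
```

Run:
```python
from h import *
o=get_obs();c=vision.camera("wrist");print(o["ee_pos"],o["joint_pos"].round(1))
T=P(c,o);np.savez("w4.npz",T=T)
im=c["frame"][:,:,::-1];cv2.imwrite("pics/w4.png",im)
cv2.imwrite("pics/w4c.png",cv2.resize(im[0:300,80:480],None,fx=2,fy=2,interpolation=cv2.INTER_CUBIC))
print(proj(c,T,(.511,.165,.14)))
```

```text
[0.60439694 0.20048751 0.23406096] [18.4 26.5  7.4 71.   0.  -2.5]
[280.31633074  81.43368238]
```

View pics/w4c.png

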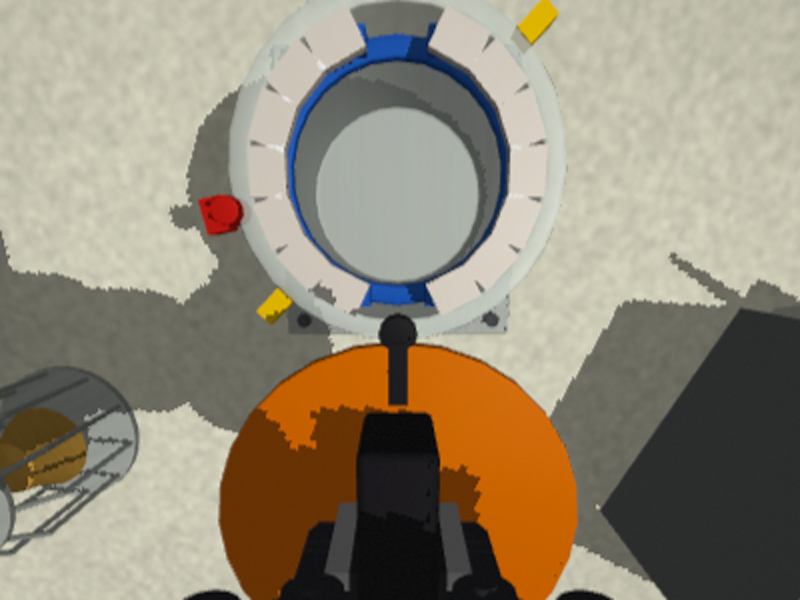

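Crop (2×, offset 80,0): yellow marks at (538,20) and (274,305), red at (221,213), slot middles at about (398,40) and (399,297), held pointer at (398,330). That's well aligned; computing numbers.

Run:
```python
from h import *
c=vision.camera("wrist");T=np.load("w4.npz")["T"]
L=lambda u,v,z:onz(c,T,(u/2+80,v/2),z)
for z in(.131,.136):
    a,b=L(538,20,z),L(274,305,z);d=a-b;print("Y",a[:2],b[:2],(a+b)[:2]/2,np.linalg.norm(d),np.degrees(np.arctan2(d[1],d[0])))
    print("red",L(221,213,z+.008)[:2])
a,b=L(397,40,.139),L(399,297,.139);d=a-b;print("slots",a,b,np.degrees(np.arctan2(d[1],d[0])))
# bore edges at mouth height at one row
a,b=L(287,165,.14),L(510,165,.14);print("bore",a,b,(a+b)/2,np.linalg.norm(a-b))
# outer rim
a,b=L(230,160,.14),L(565,160,.14);print("rim",a,b,(a+b)/2,np.linalg.norm(a-b))
o=get_obs();R=o["tcp_rot"];print(o["ee_pos"])
for X in((.511,.165),):
    print(R.T@(np.array([*X,.234])-o["ee_pos"]))
```

```text
Y [0.4533233  0.19138954] [0.57292318 0.13791122] [0.51312324 0.16465038] 0.13101168474517982 155.90850029386743
red [0.54806186 0.11255793]
Y [0.45512274 0.19098081] [0.57207425 0.13868669] [0.5135985  0.16483375] 0.12811061364689014 155.90850029386743
red [0.54775249 0.11394392]
slots [0.47737594 0.15084868 0.139     ] [0.55275711 0.18040594 0.139     ] -158.5896550213997
bore [0.52529683 0.12942527 0.14      ] [0.49845874 0.19969852 0.14      ] [0.51187779 0.1645619  0.14      ] 0.07522375489661319
rim [0.53066097 0.11102315 0.14      ] [0.49043568 0.21635109 0.14      ] [0.51054833 0.16368712 0.14      ] 0.11274771451764205
[0.60467927 0.20057608 0.2346805 ]
[0.10020608 0.00021854 0.00078696]
```

Yaw (20.9–21.4° against tool 200.9°) and centre (0.512,0.165) are consistent between the views. Moving 0.099 along tool x and part of the way down, then checking.

In the tool's units: 0.033 m is 0.528, 0.012 m is 0.192.

>>> nudge_tcp(
  increments={"jaw":[0, 0, 0, 0, 0], "sx":[0.528, 0.528, 0.528, 0, 0], "sy":[0, 0, 0, 0, 0], "sz":[0, 0, 0, 0.192, 0.192], "rz":[0, 0, 0, 0, 0]},
)

```text
time_s: 7.98
ee_pos: [0.5132, 0.1654, 0.211]
tcp_rot: [[-0.934, -0.358, 0.002], [-0.358, 0.934, 0.001], [-0.002, -0.0, -1.0]]
contact_force: [-1.0, 0.4, -0.1]
grip_width: 0.0168
grip_force: 78.5
```

>>> nudge_tcp(
  increments={"jaw":[0, 0, 0], "sx":[0, 0, 0], "sy":[0, 0, 0], "sz":[0.128, 0, 0], "rz":[0, 0, 0]},
)

```text
time_s: 8.35
ee_pos: [0.513, 0.1654, 0.2032]
tcp_rot: [[-0.934, -0.358, -0.0], [-0.358, 0.934, -0.0], [0.0, -0.0, -1.0]]
contact_force: [-0.5, -0.4, -1.6]
grip_width: 0.0164
grip_force: 78.5
```

Run:
```python
from h import *
im=[]
o=get_obs();w=vision.camera("wrist");T=P(w,o);print(o["ee_pos"])
im.append(cv2.resize(w["frame"][90:390,80:480,::-1],(400,300)))
for n in("scene","side"):
    c=vision.camera(n);u,v=proj(c,P(c),(.512,.165,.15)).astype(int);print(n,u-40,v-30)
    im.append(cv2.resize(c["frame"][v-30:v+30,u-40:u+40,::-1],(400,300),interpolation=cv2.INTER_CUBIC))
    # expected lid pointer pixels from ee pose vs green marks
    R=o["tcp_rot"]
    for s in(1,-1):print((5*(proj(c,P(c),o["ee_pos"]+R@[s*.055,0,.029])-[u-40,v-30])).round())
im.append(np.zeros_like(im[0]))
cv2.imwrite("pics/c5.png",np.vstack([np.hstack(im[:2]),np.hstack(im[2:])]))
```

```text
[0.51297885 0.1653612  0.20319562]
scene 285 159
[223.  57.]
[193. 195.]
side 279 183
[301. 100.]
[ 98. 130.]
```

View pics/c5.png

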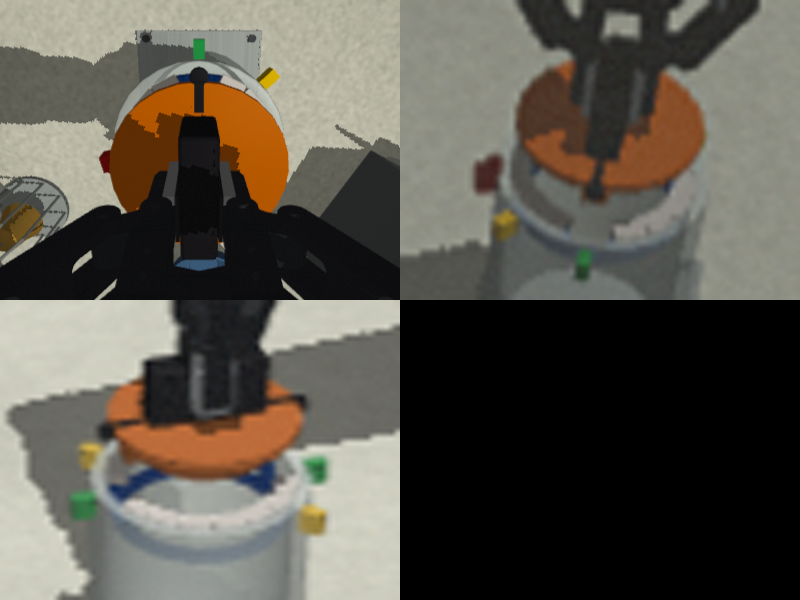

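Wrist inset: green mark (199,48) lies exactly in line with the pointer (199,75). Side: pointers (303,101)/(106,132), greens (316,169)/(83,205); scene: pointer (195,192), green (183,263). Checking the relative offset in each camera.

Run:
```python
from h import *
o=get_obs();e,R=o["ee_pos"],o["tcp_rot"];print(e)
S=vision.camera("scene");D=vision.camera("side");w=vision.camera("wrist");Tw=P(w,o)
px=lambda x,y,a:(x/5+a[0],y/5+a[1])
zp=e[2]-.029
g=np.array([np.cos(np.radians(20.9)),np.sin(np.radians(20.9)),0])
print("side lid mid",(onz(D,P(D),px(303,101,(279,183)),zp)+onz(D,P(D),px(106,132,(279,183)),zp))/2)
for zg in(.131,.134):
    A=onz(D,P(D),px(316,169,(279,183)),zg);B=onz(D,P(D),px(83,205,(279,183)),zg)
    print("side barrel mid",(A+B)/2,np.linalg.norm(A-B),"scene",onz(S,P(S),px(183,263,(285,159)),zg)-.0645*g,"wrist",onz(w,Tw,(279,138),zg)+.0645*g)
print("scene lid",onz(S,P(S),px(195,192,(285,159)),zp)-.055*g)
print("wrist lid",onz(w,Tw,(279,165),zp)+.055*g)
```

```text
[0.51293747 0.16531942 0.20360463]
side lid mid [0.51033406 0.16750963 0.17460463]
side barrel mid [0.51136076 0.16635463 0.131     ] 0.1287226610076788 scene [0.51113769 0.16463954 0.131     ] wrist [0.51386382 0.16474133 0.131     ]
side barrel mid [0.5112835  0.17111674 0.134     ] 0.1281243202150992 scene [0.51369804 0.16578892 0.134     ] wrist [0.5136983  0.16467633 0.134     ]
scene lid [0.51072938 0.16513714 0.17460463]
wrist lid [0.51508616 0.16522061 0.17460463]
```

All three cameras put the lid within about 1 mm of the barrel axis, so descend.

In the tool's units: 0.01 m is 0.16, 0.006 m is 0.096.

>>> nudge_tcp(
  increments={"jaw":[0, 0, 0, 0, 0], "sx":[0, 0, 0, 0, 0], "sy":[0, 0, 0, 0, 0], "sz":[0.16, 0.096, 0.08, 0.048, 0], "rz":[0, 0, 0, 0, 0]},
)

```text
time_s: 9.28
ee_pos: [0.5123, 0.1652, 0.179]
tcp_rot: [[-0.934, -0.358, -0.001], [-0.358, 0.934, -0.0], [0.001, 0.0, -1.0]]
contact_force: [-0.2, -0.1, -0.5]
grip_width: 0.0168
grip_force: 78.5
```

>>> nudge_tcp(
  increments={"jaw":[0, 0, 0], "sx":[0, 0, 0], "sy":[0, 0, 0], "sz":[0.048, 0.048, 0], "rz":[0, 0, 0]},
)

```text
time_s: 9.65
ee_pos: [0.5123, 0.1651, 0.173]
tcp_rot: [[-0.934, -0.358, -0.001], [-0.358, 0.934, -0.0], [0.001, 0.0, -1.0]]
contact_force: [0.1, -0.1, -1.0]
grip_width: 0.0165
grip_force: 78.5
```

Lid bottom is about 13 mm below the mouth with no contact, so ease down to seating.

In the tool's units: 0.0015 m is 0.024.

>>> nudge_tcp(
  increments={"jaw":[0, 0], "sx":[0, 0], "sy":[0, 0], "sz":[0.024, 0], "rz":[0, 0]},
)

```text
time_s: 9.9
ee_pos: [0.5125, 0.1652, 0.1717]
tcp_rot: [[-0.934, -0.358, -0.0], [-0.358, 0.934, -0.0], [0.0, 0.0, -1.0]]
contact_force: [-0.1, 0.6, -0.5]
grip_width: 0.0165
grip_force: 78.5
```

>>> nudge_tcp(
  increments={"jaw":[0, 0], "sx":[0, 0], "sy":[0, 0], "sz":[0.016, 0], "rz":[0, 0]},
)

```text
time_s: 10.15
ee_pos: [0.5126, 0.1652, 0.1715]
tcp_rot: [[-0.934, -0.358, 0.001], [-0.358, 0.934, 0.0], [-0.001, -0.0, -1.0]]
contact_force: [-1.1, -0.7, 4.2]
grip_width: 0.0168
grip_force: 79.3
```

>>> nudge_tcp(
  increments={"jaw":[0, 0], "sx":[0, 0], "sy":[0, 0], "sz":[0.016, 0], "rz":[0, 0]},
)

```text
time_s: 10.4
ee_pos: [0.5126, 0.1652, 0.1714]
tcp_rot: [[-0.934, -0.358, 0.001], [-0.358, 0.934, 0.0], [-0.001, -0.0, -1.0]]
contact_force: [-3.5, -1.2, 10.4]
grip_width: 0.0166
grip_force: 80.3
```

Seated: contact starts at z=0.1715 as predicted, 10 N down. Twisting clockwise.

In the tool's units: 8 degrees / 60 = 0.1333.

>>> nudge_tcp(
  increments={"jaw":[0, 0, 0, 0, 0], "sx":[0, 0, 0, 0, 0], "sy":[0, 0, 0, 0, 0], "sz":[0, 0, 0, 0, 0], "rz":[0.1, 0.1333, 0.1333, 0.1333, 0]},
)

```text
time_s: 11.02
ee_pos: [0.5139, 0.1655, 0.1714]
tcp_rot: [[-0.988, 0.157, 0.004], [0.157, 0.988, 0.001], [-0.003, 0.001, -1.0]]
contact_force: [-0.7, -1.1, 8.5]
grip_width: 0.0165
grip_force: 79.7
```

>>> nudge_tcp(
  increments={"jaw":[0, 0, 0, 0, 0], "sx":[0, 0, 0, 0, 0], "sy":[0, 0, 0, 0, 0], "sz":[0, 0, 0, 0, 0], "rz":[0.1167, 0.0833, 0.05, 0, 0]},
)

```text
time_s: 11.65
ee_pos: [0.5139, 0.1654, 0.1715]
tcp_rot: [[-0.913, 0.407, 0.004], [0.407, 0.913, 0.001], [-0.003, 0.002, -1.0]]
contact_force: [-0.1, 0.2, 8.0]
grip_width: 0.0166
grip_force: 79.7
```

Run:
```python
from h import *
im=[]
o=get_obs();w=vision.camera("wrist");print(o["ee_pos"],np.degrees(np.arctan2(o["tcp_rot"][1,0],o["tcp_rot"][0,0]))%360,o["wrist_torque"])
im.append(cv2.resize(w["frame"][90:390,80:480,::-1],(400,300)))
for n in("scene","side"):
    c=vision.camera(n);u,v=proj(c,P(c),(.512,.165,.14)).astype(int)
    im.append(cv2.resize(c["frame"][v-30:v+30,u-40:u+40,::-1],(400,300),interpolation=cv2.INTER_CUBIC))
im.append(cv2.resize(w["frame"][120:240,200:360,::-1],(400,300),interpolation=cv2.INTER_CUBIC))
cv2.imwrite("pics/c6.png",np.vstack([np.hstack(im[:2]),np.hstack(im[2:])]))
```

```text
[0.5139135  0.16538124 0.17145719] 155.98473033201125 [-0.28389778  0.21270096 -0.02940871]
```

View pics/c6.png

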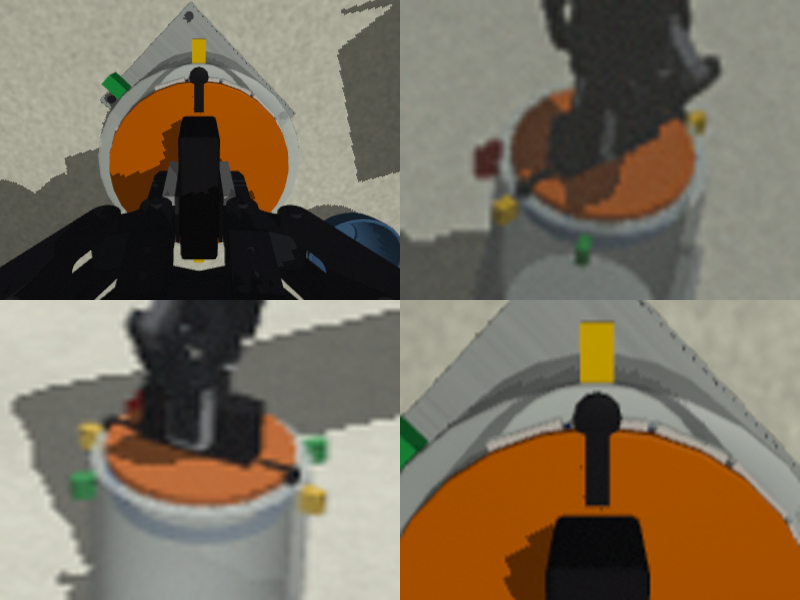

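The crop shows the pointer at (597,415) dead in line with the yellow mark (597,350), and the disc flush all round in the side and scene views. Holding a moment, then handing in.

>>> nudge_tcp(
  increments={"jaw":[0, 0, 0, 0], "sx":[0, 0, 0, 0], "sy":[0, 0, 0, 0], "sz":[0, 0, 0, 0], "rz":[0, 0, 0, 0]},
)

```text
time_s: 12.3
ee_pos: [0.5139, 0.1653, 0.1714]
tcp_rot: [[-0.913, 0.407, 0.004], [0.407, 0.913, 0.001], [-0.003, 0.002, -1.0]]
contact_force: [-0.4, -0.9, 7.9]
grip_width: 0.0167
grip_force: 79.7
```

```bash
python3 -c "
from station import bot, vision, get_obs
print(bot.close_job())"
```

```text
the job is handed in; nothing more can be done
None
```

The lid is seated flush, turned 45° clockwise to the yellow vent marks and still gripped there with about 80 N; I handed the job in at 12.3 s, and the collar was not read directly.

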